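# Shut the tool case and offer its combination lock open at the hasp

### The arm

A 7-joint arm with a two-finger parallel gripper is mounted at the origin on a cart in front of the work surface, level with it; the furniture and walls round the work are solid. World frame = base frame: x ahead of the robot, y to its left, z up, the work surface at z = 0. Lengths are in m, angles in rad, forces in N, time in s.
With the tool pointing down it reaches from about 0.4 to 0.85 m from the base axis. Payload 10.4 kg.
Tool frame: the origin (TCP) lies between the finger pads; the fingertips stand 8 mm ahead of it and the grasp point (between the pads) lies 11 mm behind it; z points along the fingers, x is the direction in which the jaws open and shut, and the axes are right-handed (so a half turn about z gives the same grasp; the last joint's range is limited). The gripper opens to 87 mm and grips with 3 to 60 N. Pads are 19 mm wide; open, the fingers measure 117 mm over their backs; the gripper's body (75 mm by 190 mm) begins 51 mm behind the grasp point.
Start: joints at [1.253, 0.332, -0.065, 1.46, 0.022, 1.35, -0.088], TCP at [0.182, -0.598, 0.231] pointing down, gripper open.
Joint ranges: [-2.6, 2.6], [-0.5, 2.12], [-1.47, 1.34], [0.16, 2.42], [-1.27, 4.41], [0.06, 2.06], [-2.6, 2.6]. Speed limits (rad/s): [2.22, 2.22, 2.79, 2.79, 3.14, 3.14, 3.14].

### API

Orientations are given as a unit quaternion [x, y, z, w].
In Python, from bench import r, viewer gives the robot as it stands.
- The arm moves only by the tool apply_moves, never from a script. Its argument "increments" is a list of rows, each an object with "grip": the closure in counts, from 0 (fully open) to 255 (shut); "xyz": the shift along the tool's x, y, z in mm, a list of three; "rotation": the turn, a rotation vector about the tool's x, y, z in degrees, a list of three. A call has 1 to 5 rows; each row is the pose to reach, as a shift and turn from the pose measured when the call began, along the tool's axes at that moment; what a row does not reach only later rows make up. A row lasts 1/8 s, in which the tool goes at most 62.5 mm and 10.7 degrees, less where a joint would pass 70% of its speed; a pose out of reach is approached as far as the arm can. A call with a gripper value outside its range is refused whole. The fingers move at their own pace and stop on an object; "squeeze" is the grip in N (left out, the last holds). Time passes only in rows, so rows that repeat a pose let the fingers close. It gives the time, the measured TCP pose, the force and the opening at its end, in the units of the state.
- r.read_state(): the state, without advancing time (a new reading comes with each control period).
- viewer.camera(name): name is "side" or "top"; returns a dict with "img" (480x640x3 uint8, blue, green, red), "range_z" (480x640 float32, m along the optical axis (not along the pixel's ray), 0 where there is no reading), "vertical_fov" (degrees; the focal length in pixels is half the picture's height over the tangent of half this angle, whatever the lens; pixels are square), "cx", "cy" (the principal point, pixels), "rvec" (rotation vector, rad) and "tvec" (3), from world to camera coordinates, as OpenCV has them. Camera axes: x right, y down, z forward; pixel columns grow to the right and rows downward; lengths in m; the calibration is good to about 2 mm. A picture is of the moment at which its call begins.
- r.close_job(): hands the job in, once; it reports no verdict.
The state is a dict: "time": time; "joint_positions": joint angles; "joint_vel": joint speeds; "joint_torque": joint torques, N m; "ee_pos": TCP position; "eef_rot": TCP orientation; "ft_force": force on the tool from outside, world axes, zero at the start; "torque": the same for the moment, N m; "width": finger opening in m.
Only numpy, scipy, OpenCV 4.12 (cv2) and the standard library are available. Lean on these libraries where they do the work, as an engineer would, in place of code of your own. Each camera call takes 0.05 s, during which the arm holds its last target.

### The job

The tool case is loaded: first shut its lid fully. Then turn the dial of the combination lock in its dock until the white pointer clicks in at the long black mark beside the shackle, and pull the shackle out to its stop. Last, lift the lock out of the dock with the shackle still open, and finish holding it still and level in the gripper with the open shackle loop straight above the staple of the case's hasp, about 10 cm over it and touching nothing else, ready to be hung; leave everything else on the bench where it is.

Things in the scene. Friction and masses are not known exactly. Their poses are not given: they have to be found in the camera images.
- case_lid (a joint): hinge of the tool case's lid, rad: 0 = shut, grows as the lid swings up and back; it starts standing open between 1.1 and 1.75. The hinge is stiff enough (0.06 N m) that the lid stays where it is left above about 0.6; below that it may sink by its own weight, so press it down.
- lid_edge (a point): middle of the lid's free (front) edge; the lid is a shallow black tray 140 mm deep (hinge to edge), 190 mm wide, 22 mm thick; this point is 143 mm from the hinge line, half-way through the thickness. A steel hasp strap 30 mm wide sticks out 40 mm past the edge in the middle of it. With the lid shut this point is 53 mm above the bench; the lid's top is then at 64 mm.
- lid_hinge (a point): middle of the lid's hinge line at the back of the case, 43 mm above the bench; y axis along the hinge line, -x axis (of the shut lid) from the hinge to the free edge
- case: small black tool case, 140 x 190 mm (x, y), 64 mm high when shut, fixed to the bench; origin in the middle of its underside; z up, -x to its front, where the hasp sits
- staple (a point): the hasp's staple: a small steel wire loop standing out from the middle of the case's front wall, 24 mm above the bench; 84 mm in front of the case's centre
- lock: laminated steel combination padlock lying flat, dial up; origin in the middle of its body, which is 70 x 56 x 26 mm (x, y, z) and is taken across the 56 mm. Its -x axis points along the shackle, z up. Weighs 0.25 to 0.5 kg. In the dock its centre is 33 mm above the bench; its sides are free over 60 mm in the middle between the corner posts, down to 6 mm above the bench.
- dial_grip (a point): on the axis of the dial on the lock's upper face, half-way up the knob: a black fluted round knob of 36 mm diameter and 17 mm height (from 16 to 33 mm above the lock's centre) on a 46 mm wide, 3 mm thick flange; can be gripped across any diameter
- dial (a joint): angle of the dial, rad, growing counter-clockwise seen from above, stops at -0.45 and 2.9; at 0 its white pointer points at the long black mark beside the shackle and the shackle is free; elsewhere (more than about 0.25 off) the shackle is blocked after about 1 mm. It clicks over a stop half-way between places 0.52 rad apart, 0 being one of the places, and has 0.15 rad of play either way about each; takes 0.05 N m to turn. Starts between 0.9 and 2.4.
- shackle (a joint): slide of the shackle, m: 0 = pushed home, grows as it is pulled out along the lock's -x; stop at 0.022. It stays where it is left; 2 N of friction.
- loop (a point): middle of the shackle's loop. The shackle is a U of 9 mm round steel bar lying level at mid height of the lock, 49 mm wide outside, 31 mm inside; its bow ends 25.5 mm beyond this point (away from the lock's body). Moves with the shackle: 58 mm from the lock's centre when home, 80 mm when open. 33 mm above the bench in the dock.
- dock: low aluminium dock fixed to the bench, 100 x 76 mm, with a 20 mm high seat and four dark corner posts, 36 mm high, that keep the lock from sliding but let it be lifted straight up; origin in the middle of its underside, axes as the lock's
- tape: roll of black tape, 62 mm wide, 18 mm high, loose bystander; origin in the middle of its underside
- reel: small yellow reel, 36 mm wide, 12 mm high, loose bystander; origin in the middle of its underside
- marker_pen: black marker pen, 122 mm long, 15 mm thick, loose bystander; origin under its middle
- module: small circuit board, 40 x 60 mm, 18 mm high, loose bystander; origin in the middle of its underside
- meter: green multimeter, 138 x 80 mm, loose bystander; origin in the middle of its underside
- adapter: black power adapter, 94 x 50 mm, 32 mm high, loose bystander; origin in the middle of its underside
There are look-alikes about, which are no part of the job. What is shaped like the lock but green or turquoise is not meant.

How it is judged:
On the way, in this order (a step that is already met when the one before it is completed fails the run):
1. the lid is shut (value of joint case_lid below 0.06 rad), for 0.2 s.
2. the dial's pointer is at the long mark, the shackle still home (value of joint dial between -0.2 and 0.2 rad and value of joint shackle below 0.005 m), for 0.2 s.
3. the shackle is pulled open while the lock lies in its dock (value of joint shackle above 0.017 m and distance between lock and dock below 0.045 m), for 0.1 s.
At the end, for the whole second after the job is handed in: lid shut (under 0.06 rad); the lock held by the fingers, level within 0.2 rad and still, touching nothing else, its shackle open (over 17 mm), the middle of the loop within 30 mm (horizontally) of the staple and 60 to 150 mm above it (value of joint case_lid below 0.06 rad and value of joint shackle above 0.017 m and horizontal distance between loop and staple below 0.03 m and z of loop in the frame of staple between 0.06 and 0.15 m and angle between lock's own z axis and vertical below 0.2 rad and contact force between the fingers and lock above 2 N and contact force between lock and case below 0.2 N and linear speed of lock below 0.02 m/s); the arm keeps its last pose, push and grip.
It fails at once if a bystander is shifted by more than 30 mm (distance of any of tape, reel, marker_pen, module, meter, adapter from where it was at the start of the episode above 0.03 m).
It also fails if it takes over 64 s, if anything falls off the work surface, if the arm or the gripper's body presses on something with over 40 N, if the wrist force passes 120 N, or if a joint passes its speed limit or range.

## Working session

There is one attempt and no reset: what is moved stays moved. The work goes in short steps, Python scripts to look and compute and a tool call to move; the robot and the scene stay as the last step left them, time stands still between calls to the robot, and variables do not carry over. Pictures are saved under pics/ and viewed, and the job is handed in when it is done.

Besides the shell and the picture viewer there is one more tool, called after "Call:" by a JSON object that holds its "api" and its "payload", one argument or row to a line. apply_moves: Moves the arm, as the interface text tells. Its arguments: {"type":"object","properties":{"increments":{"type":"array","items":{"type":"object","properties":{"grip":{"type":"number"},"xyz":{"type":"array","items":{"type":"number"}},"rotation":{"type":"array","items":{"type":"number"}}}}},"squeeze":{"type":"number"}},"required":["increments"]}

```bash
ls; mkdir -p pics
cat > h.py <<'E'
import numpy as np, cv2
from bench import r, viewer
def cam(n,save=None):
    c=viewer.camera(n); 
    if save: cv2.imwrite('pics/'+save,c['img'])
    c['f']=240/np.tan(np.radians(c['vertical_fov'])/2)
    c['R']=cv2.Rodrigues(np.array(c['rvec'],float))[0]; c['t']=np.array(c['tvec'],float).ravel()
    return c
def onplane(c,u,v,z):
    d=c['R'].T@np.array([(u-c['cx'])/c['f'],(v-c['cy'])/c['f'],1]); o=-c['R'].T@c['t']
    return o+d*(z-o[2])/d[2]
def pt(c,u,v):
    z=c['range_z'][int(round(v)),int(round(u))]
    return c['R'].T@(np.array([(u-c['cx'])/c['f']*z,(v-c['cy'])/c['f']*z,z])-c['t'])
def cloud(c):
    v,u=np.mgrid[0:480,0:640]; z=c['range_z']
    P=np.stack([(u-c['cx'])/c['f']*z,(v-c['cy'])/c['f']*z,z],-1)-c['t']
    return P@c['R']
def proj(c,p):
    q=c['R']@np.array(p)+c['t']; return q[:2]/q[2]*c['f']+[c['cx'],c['cy']]
E
python3 - <<'E'
from h import *
for n in('top','side'):
    c=cam(n,n+'0.png'); print(n,c['f'],c['cx'],c['cy'],-c['R'].T@c['t'],c['R'].tolist())
print(r.read_state())
E
```

```text
pics
top 539.1335096380488 333.86748052053224 243.99404866806736 [ 0.23825658 -0.06417901  1.42456113] [[-0.08679513822439067, -0.9962153184404579, 0.004652234429447913], [-0.9738081402595726, 0.08385596285509644, -0.2113430468641866], [0.21015306313447318, -0.022873932723133233, -0.9774008764355471]]
side 459.13732273218193 326.25969131711685 244.16458437639926 [-0.0653759  -1.12716546  0.78992715] [[0.8715329011481795, -0.4900049191785495, 0.018043874225393164], [-0.2396140787473339, -0.45771130743789606, -0.8562040950086367], [0.42780310363799967, 0.7418864725982779, -0.5163225409503055]]
{'time': 0.1, 'joint_positions': array([ 1.2534127 ,  0.3328175 , -0.06469659,  1.46084994,  0.02160297,
        1.34987016, -0.08847121]), 'joint_vel': array([ 0.00236885, -0.00177935,  0.00094227, -0.00324257,  0.00187151,
       -0.00136806,  0.00060564]), 'joint_torque': array([ 1.15397797e-03, -6.24546719e+01,  2.45661533e-02, -3.90720141e+01,
       -6.14500511e-02,  3.65325075e-02,  9.00165378e-05]), 'ee_pos': array([ 0.18148402, -0.59773217,  0.22983149]), 'eef_rot': array([ 8.03298089e-01, -5.95576855e-01, -5.18785703e-04, -3.48074992e-04]), 'ft_force': array([ 0.50037401,  0.33266948, -0.3379698 ]), 'torque': array([ 0.01940448, -0.0266455 ,  0.06128951]), 'width': 0.0871289480164249}
```

View pics/top0.png

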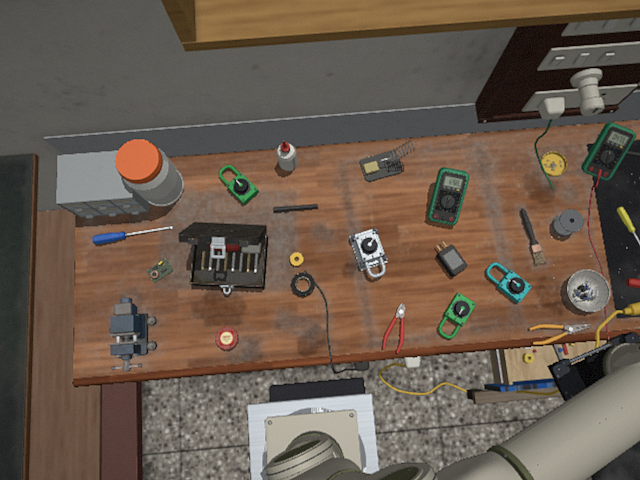

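View pics/side0.png

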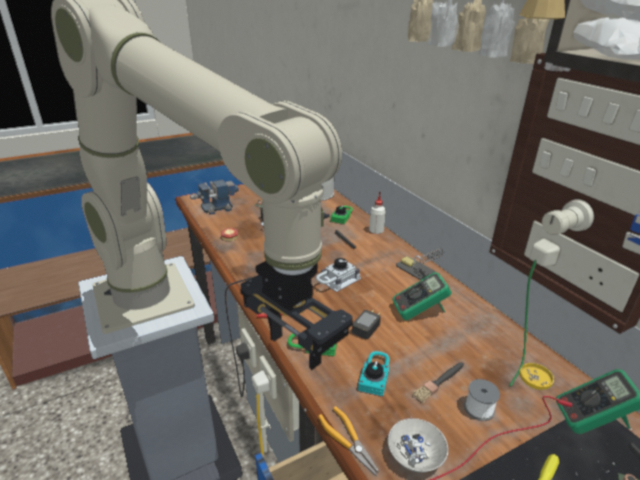

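The top view shows the case open at about (228,258), the steel lock in its dock at (369,247) and bystanders around them. I'll zoom in on both.

Run:
```python
from h import *
c=cam('top'); im=c['img']
a=cv2.resize(im[210:310,160:320],(800,500),interpolation=cv2.INTER_CUBIC)
b=cv2.resize(im[220:285,340:400],None,fx=9,fy=9,interpolation=cv2.INTER_CUBIC)
cv2.imwrite('pics/a1.png',a);cv2.imwrite('pics/b1.png',b)
P=cloud(c)
np.set_printoptions(precision=3,suppress=True)
for (u,v) in [(369,244),(355,238),(371,270),(228,258),(190,235),(215,226),(264,229),(227,290),(225,235),(295,208),(297,259),(303,285),(450,258)]:
    print(u,v,P[v,u])
```

```text
369 244 [ 0.523 -0.186  0.066]
355 238 [ 0.546 -0.153  0.047]
371 270 [ 0.465 -0.19   0.001]
228 258 [0.526 0.185 0.021]
190 235 [0.557 0.244 0.179]
215 226 [0.594 0.199 0.104]
264 229 [0.581 0.079 0.084]
227 290 [ 0.445  0.196 -0.001]
225 235 [0.549 0.161 0.181]
295 208 [ 0.651 -0.001  0.011]
297 259 [ 0.513  0.005 -0.005]
303 285 [ 0.44  -0.006  0.004]
450 258 [ 0.474 -0.398  0.032]
```

View pics/a1.png

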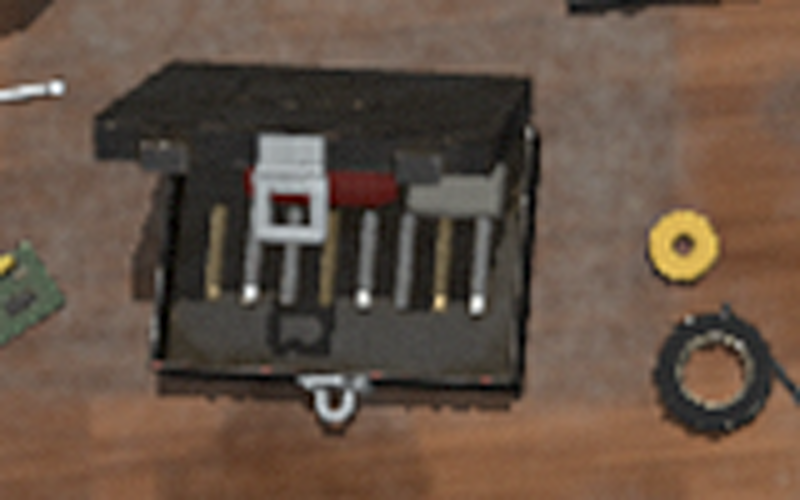

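View pics/b1.png

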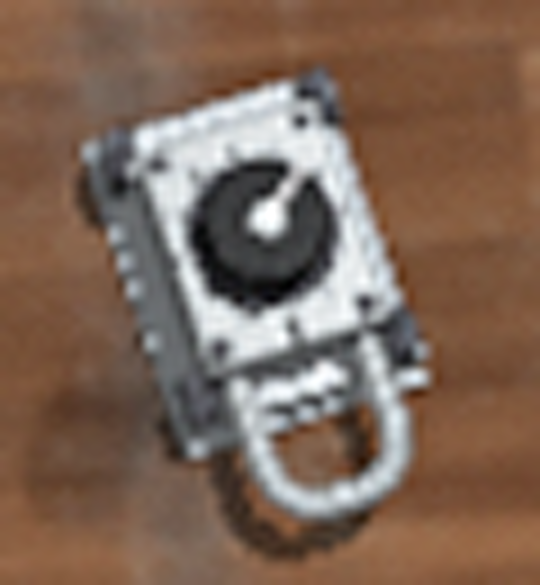

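Run:
```python
from h import *
np.set_printoptions(precision=3,suppress=True,linewidth=150)
c=cam('top'); P=cloud(c)
# mean over frames of depth
for u in (185,195,205,218,240,255):
    print(u); print(np.c_[np.arange(218,296,3),P[218:296:3,u]][:, :].round(3).tolist())
```

```text
185
[[218.0, 0.652, 0.301, -0.002], [221.0, 0.643, 0.301, -0.0], [224.0, 0.636, 0.303, -0.005], [227.0, 0.627, 0.302, -0.002], [230.0, 0.576, 0.262, 0.156], [233.0, 0.563, 0.256, 0.18], [236.0, 0.556, 0.256, 0.179], [239.0, 0.549, 0.257, 0.177], [242.0, 0.585, 0.303, -0.003], [245.0, 0.577, 0.303, -0.002], [248.0, 0.569, 0.305, -0.005], [251.0, 0.56, 0.304, -0.003], [254.0, 0.551, 0.303, 0.001], [257.0, 0.542, 0.303, 0.004], [260.0, 0.535, 0.305, -0.002], [263.0, 0.527, 0.305, -0.001], [266.0, 0.519, 0.305, -0.002], [269.0, 0.51, 0.304, 0.002], [272.0, 0.503, 0.305, -0.001], [275.0, 0.495, 0.306, -0.002], [278.0, 0.486, 0.305, 0.001], [281.0, 0.478, 0.305, 0.002], [284.0, 0.471, 0.307, -0.003], [287.0, 0.462, 0.306, 0.001], [290.0, 0.454, 0.306, 0.003], [293.0, 0.446, 0.307, 0.0]]
195
[[218.0, 0.649, 0.274, -0.0], [221.0, 0.641, 0.274, -0.001], [224.0, 0.607, 0.252, 0.093], [227.0, 0.591, 0.245, 0.122], [230.0, 0.577, 0.24, 0.148], [233.0, 0.561, 0.232, 0.18], [236.0, 0.554, 0.233, 0.179], [239.0, 0.545, 0.232, 0.183], [242.0, 0.539, 0.233, 0.181], [245.0, 0.568, 0.27, 0.024], [248.0
[... 2893 characters left out ...]
604, 0.105, 0.055], [227.0, 0.588, 0.102, 0.085], [230.0, 0.57, 0.097, 0.124], [233.0, 0.554, 0.094, 0.157], [236.0, 0.541, 0.091, 0.182], [239.0, 0.535, 0.092, 0.177], [242.0, 0.528, 0.093, 0.175], [245.0, 0.553, 0.111, 0.03], [248.0, 0.546, 0.112, 0.028], [251.0, 0.536, 0.111, 0.035], [254.0, 0.53, 0.113, 0.027], [257.0, 0.521, 0.113, 0.03], [260.0, 0.513, 0.113, 0.029], [263.0, 0.505, 0.114, 0.028], [266.0, 0.497, 0.115, 0.028], [269.0, 0.49, 0.116, 0.024], [272.0, 0.483, 0.117, 0.019], [275.0, 0.474, 0.116, 0.028], [278.0, 0.467, 0.117, 0.021], [281.0, 0.459, 0.118, 0.018], [284.0, 0.451, 0.118, 0.02], [287.0, 0.443, 0.119, 0.018], [290.0, 0.437, 0.121, 0.006], [293.0, 0.43, 0.122, 0.0]]
```

Run:
```python
from h import *
np.set_printoptions(precision=4,suppress=True,linewidth=150)
c=cam('top'); im=c['img']
B=lambda x,y:(340+(x+.5)/9-.5,220+(y+.5)/9-.5)
A=lambda x,y:(160+(x+.5)/5-.5,210+(y+.5)/5-.5)
w=lambda f,x,y,z:onplane(c,*f(x,y),z)
# dial blob
g=cv2.resize(im[220:285,340:400],None,fx=9,fy=9,interpolation=cv2.INTER_CUBIC)
m=(g.max(2)<75).astype(np.uint8); n,l,s,ce=cv2.connectedComponentsWithStats(m)
for i in range(1,n):
    if s[i,4]>400: print(s[i],ce[i])
dc=w(B,265,232,.064);print('dial c',dc)
p0=w(B,267,222,.066);p1=w(B,303,178,.066);d=(p1-p0);print('ptr',p0,d,np.degrees(np.arctan2(d[1],d[0])))
for a,b in (((150,185),(210,370)),((335,125),(395,320))):
    q=w(B,*a,.046);s2=w(B,*b,.046);d=s2-q;print('side',q,s2,np.degrees(np.arctan2(d[1],d[0])))
bow=w(B,333,500,.033);print('bow',bow, np.degrees(np.arctan2(*(bow-dc)[1::-1])),np.linalg.norm((bow-dc)[:2]))
print('mark',w(B,294,330,.046))
a=w(A,160,368,.043);b=w(A,521,392,.043);print('front',a,b,np.degrees(np.arctan2(*(b-a)[1::-1])),np.linalg.norm(b-a))
print('staple',w(A,334,400,.024),w(A,334,380,.024),w(A,334,422,.024))
```

```text
[103 158  37  41 649] [116.7643 182.131 ]
[  191   163   143   148 13056] [259.4492 238.1435]
[ 79 175  25  50 636] [ 89.8506 200.6101]
[ 338  407   34   64 1020] [356.0206 438.9402]
[156 410  29  51 794] [169.9156 436.3325]
[ 212  448  157  108 3641] [269.0643 513.1096]
dial c [ 0.5195 -0.1861  0.064 ]
ptr [ 0.5219 -0.1868  0.066 ] [ 0.012  -0.0116  0.    ] -44.09840008183332
side [ 0.54   -0.1557  0.046 ] [ 0.484  -0.1678  0.046 ] -167.8654946375178
side [ 0.5532 -0.2113  0.046 ] [ 0.4941 -0.2226  0.046 ] -169.18591687159727
bow [ 0.4451 -0.2005  0.033 ] -169.00872808149444 0.07572901844710961
mark [ 0.4936 -0.1931  0.046 ]
front [0.4638 0.2779 0.043 ] [0.4353 0.0933 0.043 ] -98.7633890942128 0.18677163916214182
staple [0.4422 0.1928 0.024 ] [0.4527 0.1923 0.024 ] [0.4307 0.1933 0.024 ]
```

```bash
cat >> h.py <<'E'
from scipy.spatial.transform import Rotation as Ro
H=np.array([.588,.164]);XH=np.array([.988,-.152])
def go(*targets):
    """targets: (x,y,z,yawdeg) of TCP; prints tool-frame increments"""
    s=r.read_state(); R0=Ro.from_quat(s['eef_rot']); p=s['ee_pos']
    for x,y,z,yaw in targets:
        a=np.radians(yaw); Rt=Ro.from_matrix(np.array([[np.cos(a),np.sin(a),0],[np.sin(a),-np.cos(a),0],[0,0,-1.]]))
        d=R0.inv().apply(np.array([x,y,z])-p); rv=np.degrees((R0.inv()*Rt).as_rotvec())
        print('xyz',d.round(4)*1000,'rot',rv.round(1))
def st():
    s=r.read_state(); R=Ro.from_quat(s['eef_rot']).as_matrix()
    print('t',round(s['time'],2),'p',s['ee_pos'].round(4),'yaw',round(np.degrees(np.arctan2(R[1,0],R[0,0])),1),'tilt',round(np.degrees(np.arccos(-R[2,2])),2),'F',s['ft_force'].round(1),'w',round(s['width'],4),'j',s['joint_positions'].round(2))
def lidp(th,rho=.105,off=.010):
    x=-rho*np.cos(th)+.021*np.sin(th)+off; z=.043+rho*np.sin(th)+.021*np.cos(th)
    w=H+x*XH; return w[0],w[1],z+.008,81.2
E
python3 - <<'E'
from h import *
w=H+.035*XH
go((w[0],w[1],.235,81.2)); st()
for th in (1.11,.9,.7,.5,.3,.15,.0): print(th,np.round(lidp(th),4))
E
```

```text
xyz [-595.8 -641.8   -4.4] rot [  -0.     0.  -154.3]
t 0.25 p [ 0.1815 -0.5979  0.2302] yaw -73.1 tilt 0.03 F [ 0.1 -0.5  0.6] w 0.0874 j [ 1.25  0.33 -0.06  1.46  0.02  1.35 -0.09]
1.11 [ 0.5703  0.1667  0.1544 81.2   ]
0.9 [ 0.5496  0.1699  0.1463 81.2   ]
0.7 [ 0.5319  0.1726  0.1347 81.2   ]
0.5 [ 0.5168  0.175   0.1198 81.2   ]
0.3 [ 0.5049  0.1768  0.1021 81.2   ]
0.15 [ 0.4984  0.1778  0.0875 81.2   ]
0.0 [4.941e-01 1.784e-01 7.200e-02 8.120e+01]
```

Call:
{"api": "apply_moves", "payload": {
  "increments": [
    {"grip": 255,"xyz": [-40,-43,0],"rotation": [0,0,-10]},
    {"grip": 255,"xyz": [-80,-86,0],"rotation": [0,0,-20]},
    {"grip": 255,"xyz": [-120,-129,0],"rotation": [0,0,-30]},
    {"grip": 255,"xyz": [-160,-172,0],"rotation": [0,0,-40]},
    {"grip": 255,"xyz": [-200,-215,0],"rotation": [0,0,-50]}
  ],
  "squeeze": 20
}}

```text
time: 0.88
ee_pos: [0.3298, -0.3423, 0.2304]
eef_rot: [0.98, -0.198, -0.0, -0.0]
ft_force: [1.4, -0.2, 0.6]
width: 0.0449
```

Run:
```python
from h import *
w=H+.035*XH
st();go((w[0],w[1],.235,81.2))
```

```text
t 0.88 p [ 0.3298 -0.3423  0.2304] yaw -22.8 tilt 0.01 F [ 1.4 -0.2  0.6] w 0.0449 j [ 1.05  0.02 -0.34  1.82  0.01  1.3   0.31]
xyz [  75.9 -575.2   -4.6] rot [  -0.    0. -104.]
```

Call:
{"api": "apply_moves", "payload": {
  "increments": [
    {"grip": 255,"xyz": [8,-58,0],"rotation": [0,0,-10]},
    {"grip": 255,"xyz": [16,-116,0],"rotation": [0,0,-20]},
    {"grip": 255,"xyz": [24,-174,0],"rotation": [0,0,-30]},
    {"grip": 255,"xyz": [32,-232,0],"rotation": [0,0,-40]},
    {"grip": 255,"xyz": [40,-290,0],"rotation": [0,0,-50]}
  ]
}}

```text
time: 1.5
ee_pos: [0.4797, -0.0888, 0.2307]
eef_rot: [0.971, 0.238, 0.0, 0.0]
ft_force: [0.7, -0.2, -1.1]
width: 0.0018
```

Run:
```python
from h import *
w=H+.035*XH
st();go((w[0],w[1],.235,81.2))
```

```text
t 1.5 p [ 0.4797 -0.0888  0.2307] yaw 27.5 tilt 0.05 F [ 0.7 -0.2 -1.1] w 0.0018 j [ 0.73  0.07 -0.66  1.78  0.05  1.3   0.54]
xyz [ 241.1 -153.5   -4.4] rot [  0.    0.  -53.7]
```

Call:
{"api": "apply_moves", "payload": {
  "increments": [
    {"grip": 255,"xyz": [48,-31,0],"rotation": [0,0,-10]},
    {"grip": 255,"xyz": [96,-62,0],"rotation": [0,0,-20]},
    {"grip": 255,"xyz": [144,-93,0],"rotation": [0,0,-30]},
    {"grip": 255,"xyz": [192,-123,0],"rotation": [0,0,-40]},
    {"grip": 255,"xyz": [241,-153,0],"rotation": [0,0,-50]}
  ]
}}

```text
time: 2.12
ee_pos: [0.6237, 0.1594, 0.2306]
eef_rot: [0.778, 0.628, 0.0, 0.001]
ft_force: [0.3, -1.3, 0.1]
width: 0.0001
```

Run:
```python
from h import *
w=H+.035*XH
st();go((w[0],w[1],.235,81.2),(w[0],w[1],.155,81.2))
```

```text
t 2.12 p [0.6237 0.1594 0.2306] yaw 77.8 tilt 0.06 F [ 0.3 -1.3  0.1] w 0.0001 j [ 0.28  0.51 -0.86  1.37  0.38  1.43  0.79]
xyz [-0.9 -0.9 -4.4] rot [ 0.1  0.  -3.4]
xyz [-0.9 -1.  75.6] rot [ 0.1  0.  -3.4]
```

Call:
{"api": "apply_moves", "payload": {
  "increments": [
    {"grip": 255,"xyz": [0,0,40],"rotation": [0,0,-3.4]},
    {"grip": 255,"xyz": [0,0,75],"rotation": [0,0,-3.4]},
    {"grip": 255,"xyz": [0,-20,75],"rotation": [0,0,-3.4]},
    {"grip": 255,"xyz": [0,-40,75],"rotation": [0,0,-3.4]}
  ]
}}

```text
time: 2.62
ee_pos: [0.5839, 0.1678, 0.1547]
eef_rot: [0.759, 0.651, -0.0, 0.0]
ft_force: [0.3, 0.2, -0.1]
width: 0.0004
```

Run:
```python
from h import *
st();go(*[lidp(t) for t in (1.1,.9,.7,.5,.3,.15,0)])
c=cam('top'); cv2.imwrite('pics/c1.png',cv2.resize(c['img'][190:310,140:340],(800,480)))
```

```text
t 2.62 p [0.5839 0.1678 0.1547] yaw 81.2 tilt 0.05 F [ 0.3  0.2 -0.1] w 0.0004 j [ 0.31  0.49 -0.87  1.57  0.39  1.27  0.79]
xyz [ -3.2 -14.3   0.6] rot [-0.  0. -0.]
xyz [ -3.2 -34.2   8.4] rot [-0.  0. -0.]
xyz [ -3.2 -52.1  20. ] rot [-0.  0. -0.]
xyz [ -3.2 -67.4  34.9] rot [-0.  0. -0.]
xyz [ -3.2 -79.4  52.6] rot [-0.  0. -0.]
xyz [ -3.2 -86.   67.3] rot [-0.  0. -0.]
xyz [ -3.2 -90.3  82.7] rot [-0.  0. -0.]
```

View pics/c1.png

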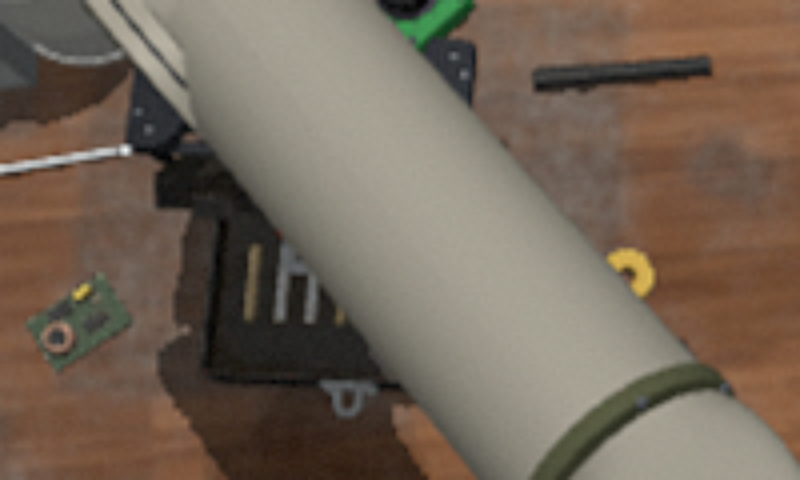

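The arm covers the case, and the gripper is behind the lid. The lid still stands open at about (190,185). I'll start pushing.

Call:
{"api": "apply_moves", "payload": {
  "increments": [
    {"grip": 255,"xyz": [0,-14,1]},
    {"grip": 255,"xyz": [0,-27,5]},
    {"grip": 255,"xyz": [0,-39,11]},
    {"grip": 255,"xyz": [0,-52,20]},
    {"grip": 255,"xyz": [0,-60,27]}
  ]
}}

```text
$.increments[0]: bad value
```

Call:
{"api": "apply_moves", "payload": {
  "increments": [
    {"grip": 255,"xyz": [0,-8,8]},
    {"grip": 255,"xyz": [0,-14,16]},
    {"grip": 255,"xyz": [0,-20,26]},
    {"grip": 255,"xyz": [0,-25,35]}
  ]
}}

```text
$.increments[0]: bad value
```

Run:
```python
from h import *
st();go(*[lidp(t) for t in (.3,.15,0)])
```

```text
t 2.67 p [0.5818 0.1691 0.1551] yaw 81.3 tilt 0.08 F [0.1 2.9 0.4] w 0.0005 j [ 0.31  0.49 -0.88  1.57  0.39  1.27  0.79]
xyz [ -4.  -77.1  53.1] rot [-0.1  0.1  0.1]
xyz [ -4.  -83.7  67.8] rot [-0.1  0.1  0.1]
xyz [ -4.  -88.   83.2] rot [-0.1  0.1  0.1]
```

Each row needs a rotation entry, so both calls were refused. I'll send them again with one.

Call:
{"api": "apply_moves", "payload": {
  "increments": [
    {"grip": 255,"xyz": [0,-14,1],"rotation": [0,0,0]},
    {"grip": 255,"xyz": [0,-27,5],"rotation": [0,0,0]},
    {"grip": 255,"xyz": [0,-39,11],"rotation": [0,0,0]},
    {"grip": 255,"xyz": [0,-50,20],"rotation": [0,0,0]},
    {"grip": 255,"xyz": [0,-58,27],"rotation": [0,0,0]}
  ]
}}

```text
time: 3.3
ee_pos: [0.5236, 0.1779, 0.1274]
eef_rot: [0.759, 0.651, -0.001, -0.0]
ft_force: [1.1, -0.2, 0.6]
width: 0.0003
```

Run:
```python
from h import *
st();go(*[lidp(t) for t in (.5,.3,.15,0)])
```

```text
t 3.3 p [0.5236 0.1779 0.1274] yaw 81.3 tilt 0.11 F [ 1.1 -0.2  0.6] w 0.0003 j [ 0.35  0.4  -0.91  1.74  0.34  1.17  0.75]
xyz [-3.9 -6.3  7.6] rot [-0.1  0.1  0.1]
xyz [ -3.9 -18.3  25.3] rot [-0.1  0.1  0.1]
xyz [ -3.9 -24.9  40. ] rot [-0.1  0.1  0.1]
xyz [ -3.9 -29.2  55.4] rot [-0.1  0.1  0.1]
```

Call:
{"api": "apply_moves", "payload": {
  "increments": [
    {"grip": 255,"xyz": [0,-6,8],"rotation": [0,0,0]},
    {"grip": 255,"xyz": [0,-13,17],"rotation": [0,0,0]},
    {"grip": 255,"xyz": [0,-20,27],"rotation": [0,0,0]},
    {"grip": 255,"xyz": [0,-25,40],"rotation": [0,0,0]},
    {"grip": 255,"xyz": [0,-29,52],"rotation": [0,0,0]}
  ]
}}

```text
time: 3.92
ee_pos: [0.4945, 0.1822, 0.0744]
eef_rot: [0.759, 0.651, -0.001, -0.0]
ft_force: [1.2, -0.4, -0.6]
width: 0.0007
```

Run:
```python
from h import *
st();go(*[lidp(t) for t in (.3,.15,0)])
c=cam('top'); cv2.imwrite('pics/c2.png',cv2.resize(c['img'][190:310,140:340],(800,480)))
```

```text
t 3.92 p [0.4945 0.1822 0.0744] yaw 81.3 tilt 0.12 F [ 1.2 -0.4 -0.6] w 0.0007 j [ 0.33  0.42 -0.9   1.85  0.37  1.05  0.7 ]
xyz [ -3.8  11.  -27.7] rot [-0.1  0.1  0.1]
xyz [ -3.8   4.5 -13. ] rot [-0.1  0.1  0.1]
xyz [-3.7  0.2  2.5] rot [-0.1  0.1  0.1]
```

View pics/c2.png

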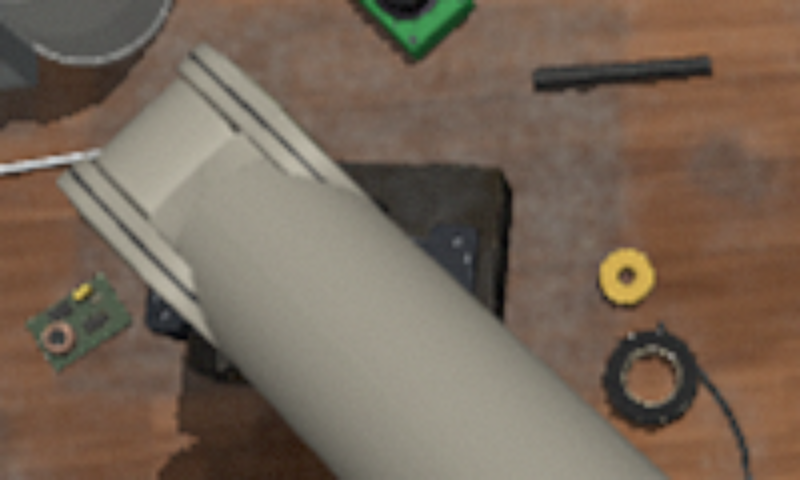

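The lid is down over the case. I'll press it a few mm further and watch the force.

Call:
{"api": "apply_moves", "payload": {
  "increments": [
    {"grip": 255,"xyz": [0,0,3],"rotation": [0,0,0]},
    {"grip": 255,"xyz": [0,0,5],"rotation": [0,0,0]},
    {"grip": 255,"xyz": [0,0,5],"rotation": [0,0,0]},
    {"grip": 255,"xyz": [0,0,5],"rotation": [0,0,0]}
  ]
}}

```text
time: 4.47
ee_pos: [0.4938, 0.1822, 0.0719]
eef_rot: [0.759, 0.652, -0.002, 0.001]
ft_force: [-21.7, -10.4, 52.6]
width: 0.0003
```

Run:
```python
from h import *
st()
```

```text
t 4.47 p [0.4938 0.1822 0.0719] yaw 81.3 tilt 0.3 F [-21.7 -10.4  52.6] w 0.0003 j [ 0.33  0.42 -0.9   1.86  0.38  1.05  0.69]
```

Call:
{"api": "apply_moves", "payload": {
  "increments": [
    {"grip": 255,"xyz": [0,0,-30],"rotation": [0,0,0]},
    {"grip": 255,"xyz": [0,0,-80],"rotation": [0,0,0]},
    {"grip": 255,"xyz": [40,0,-130],"rotation": [0,0,0]},
    {"grip": 255,"xyz": [60,0,-160],"rotation": [0,0,0]}
  ]
}}

```text
time: 4.97
ee_pos: [0.5038, 0.2441, 0.2344]
eef_rot: [0.758, 0.652, -0.001, 0.001]
ft_force: [-0.0, 0.5, -1.1]
width: 0.0003
```

Run:
```python
from h import *
st()
c=cam('side','side1.png'); im=c['img']
u,v=proj(c,(.5195,-.187,.066)); print(u,v)
x0,y0=int(u)-40,int(v)-30
cv2.imwrite('pics/d1.png',cv2.resize(im[y0:y0+70,x0:x0+80],None,fx=9,fy=8.5,interpolation=cv2.INTER_CUBIC)); print(x0,y0)
t=cam('top','top1.png')
cv2.imwrite('pics/d2.png',cv2.resize(t['img'][225:275,345:395],None,fx=12,fy=12,interpolation=cv2.INTER_CUBIC))
```

```text
t 4.97 p [0.5038 0.2441 0.2344] yaw 81.4 tilt 0.16 F [-0.   0.5 -1.1] w 0.0003 j [ 0.27  0.33 -0.98  1.59  0.28  1.37  0.68]
338.7642019068543 261.3143939913231
298 231
```

View pics/d1.png

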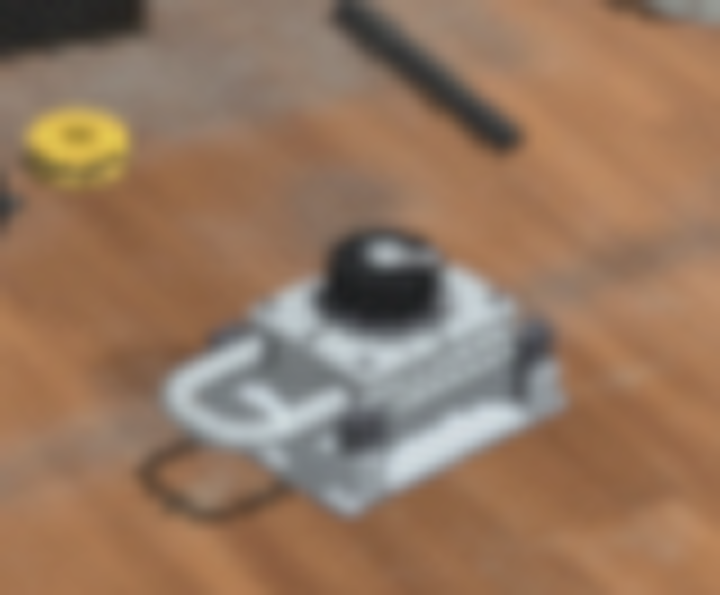

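View pics/d2.png

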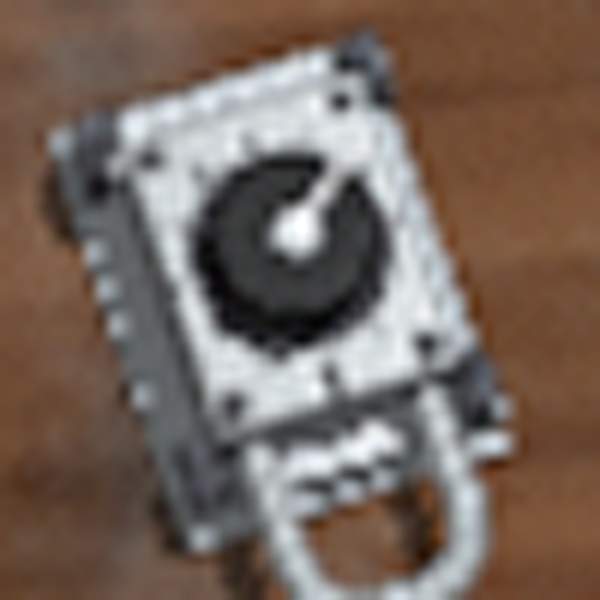

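View pics/top1.png

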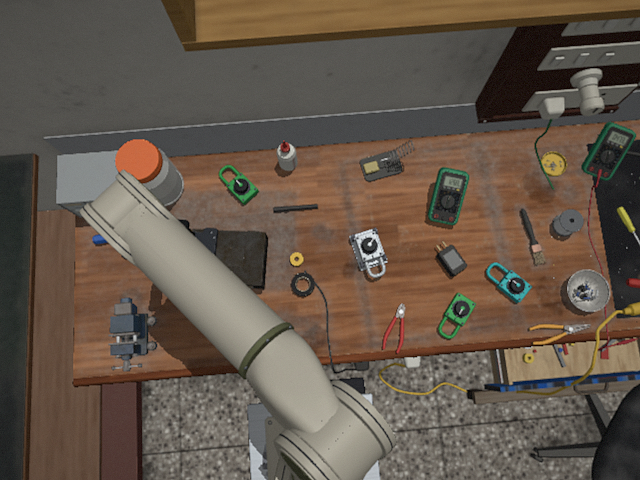

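```bash
cat >> h.py <<'E'
def tri(ps):
    A=[];b=[]
    for c,u,v in ps:
        d=c['R'].T@np.array([(u-c['cx'])/c['f'],(v-c['cy'])/c['f'],1]); d/=np.linalg.norm(d); o=-c['R'].T@c['t']
        M=np.eye(3)-np.outer(d,d);A.append(M);b.append(M@o)
    return np.linalg.lstsq(np.vstack(A),np.hstack(b),rcond=None)[0]
E
python3 - <<'E'
from h import *
np.set_printoptions(precision=4,suppress=True)
t=cam('top');s=cam('side')
D=lambda x,y:(345+(x+.5)/12-.5,225+(y+.5)/12-.5)
S=lambda x,y:(298+(x+.5)/9-.5,231+(y+.5)/8.5-.5)
print('hub top',onplane(t,*D(296,230),.066),'side',onplane(s,*S(385,252),.066),'tri',tri([(t,*D(296,230)),(s,*S(385,252))]))
rv=np.array([onplane(t,*D(*p),.046) for p in ((150,158),(340,98),(428,342),(232,405))]);print(rv,rv.mean(0))
f=lambda d:np.degrees(np.arctan2(d[1],d[0]))
print(f(rv[0]-rv[3]),f(rv[1]-rv[2]),f(rv[0]-rv[1])-90,f(rv[3]-rv[2])-90)
p1=onplane(t,*D(333,178),.066); print('ptr',f(p1-onplane(t,*D(296,230),.066)))
print('knob bbox side z.049', onplane(s,*S(380,300),.0575))
E
```

```text
hub top [ 0.5233 -0.1869  0.066 ] side [ 0.5265 -0.1841  0.066 ] tri [ 0.5236 -0.187   0.0683]
[[ 0.5463 -0.1585  0.046 ]
 [ 0.5561 -0.2012  0.046 ]
 [ 0.5002 -0.2147  0.046 ]
 [ 0.49   -0.1709  0.046 ]] [ 0.5232 -0.1863  0.046 ]
12.492365681698322 13.586182766654085 12.970259515436538 13.103441610090513
ptr -40.31450137206967
knob bbox side z.049 [ 0.5168 -0.1977  0.0575]
```

Run:
```python
from h import *
go((.523,-.187,.16,45))
```

```text
xyz [-421.2   84.1   73.3] rot [-0.   0.3 36.4]
```

Call:
{"api": "apply_moves", "payload": {
  "increments": [
    {"grip": 70,"xyz": [-53,10,5],"rotation": [0,0,8]},
    {"grip": 70,"xyz": [-106,21,10],"rotation": [0,0,16]},
    {"grip": 70,"xyz": [-159,32,15],"rotation": [0,0,24]},
    {"grip": 70,"xyz": [-212,42,20],"rotation": [0,0,30]},
    {"grip": 70,"xyz": [-265,53,30],"rotation": [0,0.3,36]}
  ]
}}

```text
time: 5.8
ee_pos: [0.515, -0.0306, 0.2016]
eef_rot: [0.924, 0.383, -0.0, -0.0]
ft_force: [1.2, 0.0, -0.3]
width: 0.0423
```

Run:
```python
from h import *
st();go((.523,-.187,.16,45))
```

```text
t 5.8 p [ 0.515  -0.0306  0.2016] yaw 45.1 tilt 0.05 F [ 1.2  0.  -0.3] w 0.0423 j [ 0.67  0.19 -0.77  1.75  0.14  1.26  0.65]
xyz [-105.   116.1   41.6] rot [-0.   0.   0.1]
```

Call:
{"api": "apply_moves", "payload": {
  "increments": [
    {"grip": 70,"xyz": [-35,39,14],"rotation": [0,0,0]},
    {"grip": 70,"xyz": [-70,78,28],"rotation": [0,0,0]},
    {"grip": 70,"xyz": [-105,116,42],"rotation": [0,0,0]},
    {"grip": 70,"xyz": [-105,116,42],"rotation": [0,0,0]}
  ]
}}

```text
time: 6.3
ee_pos: [0.5201, -0.1925, 0.1566]
eef_rot: [0.925, 0.379, -0.003, -0.001]
ft_force: [0.1, 1.1, 0.4]
width: 0.0631
```

Run:
```python
from h import *
st();go((.523,-.187,.061,45))
c=cam('side'); cv2.imwrite('pics/e1.png',cv2.resize(c['img'][160:310,240:440],(800,600)))
c=cam('top'); cv2.imwrite('pics/e2.png',cv2.resize(c['img'][190:310,160:320],(800,600)))
P=cloud(c); print([P[v,u].round(3) for u,v in ((200,240),(230,240),(260,240),(200,270),(230,275),(260,275))])
```

```text
t 6.3 p [ 0.5201 -0.1925  0.1566] yaw 44.6 tilt 0.32 F [0.1 1.1 0.4] w 0.0631 j [ 0.83  0.3  -0.66  1.71  0.2   1.2   0.9 ]
xyz [ 6.3 -1.5 95.6] rot [-0.2  0.2 -0.4]
[array([0.571, 0.247, 0.065]), array([0.565, 0.171, 0.062]), array([0.559, 0.094, 0.061]), array([0.492, 0.25 , 0.066]), array([0.472, 0.174, 0.068]), array([0.467, 0.099, 0.062])]
```

View pics/e1.png

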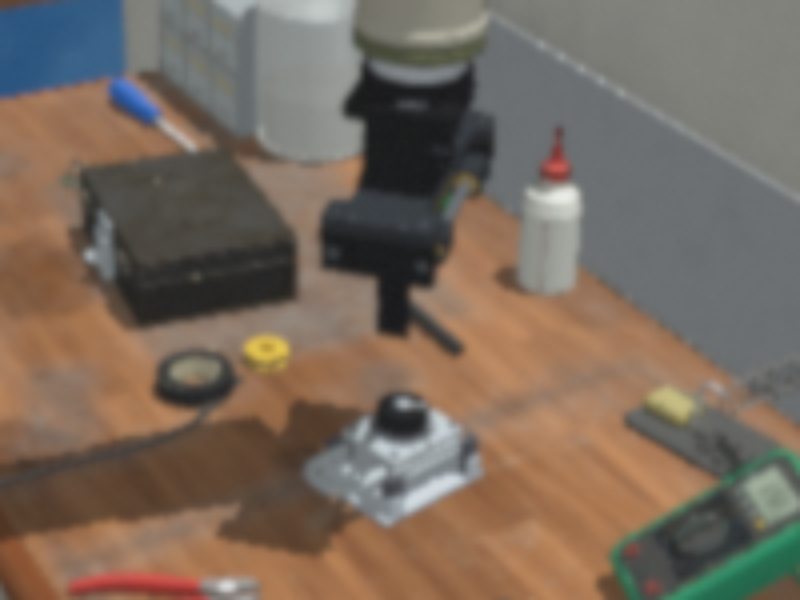

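View pics/e2.png

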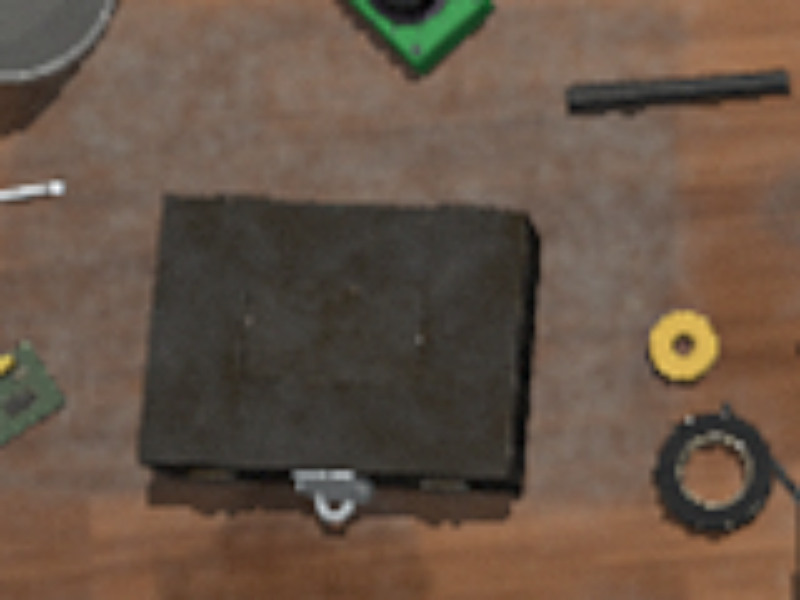

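The lid is shut and flat, with its top at about 64 mm. The hasp strap hangs over the staple at crop (335,500). Next I'll descend onto the dial.

Call:
{"api": "apply_moves", "payload": {
  "increments": [
    {"grip": 70,"xyz": [6,-1.5,30],"rotation": [0,0,0]},
    {"grip": 70,"xyz": [6,-1.5,60],"rotation": [0,0,0]},
    {"grip": 70,"xyz": [6,-1.5,70],"rotation": [0,0,0]},
    {"grip": 70,"xyz": [6,-1.5,70],"rotation": [0,0,0]}
  ]
}}

```text
time: 6.9
ee_pos: [0.5247, -0.1813, 0.0884]
eef_rot: [0.924, 0.383, -0.001, -0.001]
ft_force: [0.4, 0.2, 1.2]
width: 0.0634
```

Run:
```python
from h import *
st();go((.523,-.187,.061,45))
```

```text
t 6.9 p [ 0.5247 -0.1813  0.0884] yaw 45.0 tilt 0.22 F [0.4 0.2 1.2] w 0.0634 j [ 0.79  0.38 -0.64  1.78  0.26  1.07  0.84]
xyz [-5.2  2.9 27.4] rot [-0.2  0.1  0. ]
```

Call:
{"api": "apply_moves", "payload": {
  "increments": [
    {"grip": 70,"xyz": [-5,3,14],"rotation": [0,0,0]},
    {"grip": 70,"xyz": [-5,3,27],"rotation": [0,0,0]},
    {"grip": 70,"xyz": [-5,3,27],"rotation": [0,0,0]}
  ]
}}

```text
time: 7.28
ee_pos: [0.5224, -0.1869, 0.0602]
eef_rot: [0.924, 0.383, -0.002, -0.002]
ft_force: [0.4, 0.1, 0.2]
width: 0.0632
```

Run:
```python
from h import *
st();go((.523,-.187,.061,45))
c=cam('side'); cv2.imwrite('pics/e3.png',cv2.resize(c['img'][210:310,290:390],(600,600)))
```

```text
t 7.28 p [ 0.5224 -0.1869  0.0602] yaw 45.0 tilt 0.33 F [0.4 0.1 0.2] w 0.0632 j [ 0.79  0.42 -0.63  1.8   0.28  1.02  0.84]
xyz [ 0.4  0.5 -0.8] rot [-0.3  0.1 -0. ]
```

View pics/e3.png

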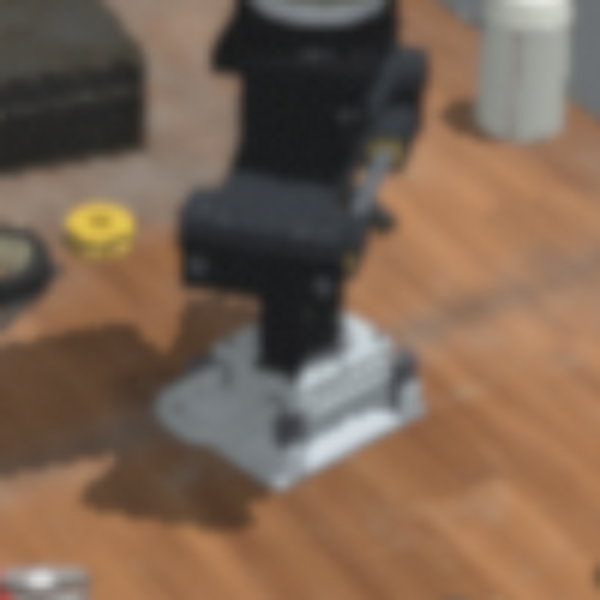

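The fingers straddle the knob. I'll close on it.

Call:
{"api": "apply_moves", "payload": {
  "increments": [
    {"grip": 255,"xyz": [0,0,-1],"rotation": [0,0,0]},
    {"grip": 255,"xyz": [0,0,-1],"rotation": [0,0,0]},
    {"grip": 255,"xyz": [0,0,-1],"rotation": [0,0,0]},
    {"grip": 255,"xyz": [0,0,-1],"rotation": [0,0,0]},
    {"grip": 255,"xyz": [0,0,-1],"rotation": [0,0,0]}
  ],
  "squeeze": 15
}}

```text
time: 7.95
ee_pos: [0.5231, -0.1868, 0.0621]
eef_rot: [0.924, 0.383, -0.001, -0.002]
ft_force: [0.5, 0.4, 1.2]
width: 0.0351
```

Run:
```python
from h import *
st()
```

```text
t 7.95 p [ 0.5231 -0.1868  0.0621] yaw 45.0 tilt 0.25 F [0.5 0.4 1.2] w 0.0351 j [ 0.79  0.42 -0.63  1.8   0.28  1.02  0.84]
```

Call:
{"api": "apply_moves", "payload": {
  "increments": [
    {"grip": 255,"xyz": [0,0,0],"rotation": [0,0,8]},
    {"grip": 255,"xyz": [0,0,0],"rotation": [0,0,16]},
    {"grip": 255,"xyz": [0,0,0],"rotation": [0,0,24]},
    {"grip": 255,"xyz": [0,0,0],"rotation": [0,0,32]},
    {"grip": 255,"xyz": [0,0,0],"rotation": [0,0,40]}
  ]
}}

```text
time: 8.57
ee_pos: [0.5234, -0.1867, 0.0622]
eef_rot: [0.999, 0.041, -0.002, -0.001]
ft_force: [1.5, 0.5, -1.0]
width: 0.0353
```

Run:
```python
from h import *
st();print(r.read_state()['torque']);go((.523,-.187,.062,-78))
```

```text
t 8.57 p [ 0.5234 -0.1867  0.0622] yaw 4.8 tilt 0.21 F [ 1.5  0.5 -1. ] w 0.0353 j [ 0.69  0.39 -0.51  1.8   0.22  1.01  0.18]
[ 0.05814391 -0.59567279 -0.01513778]
xyz [-0.4  0.3  0.2] rot [ 0.   0.2 82.8]
```

Call:
{"api": "apply_moves", "payload": {
  "increments": [
    {"grip": 255,"xyz": [0,0,0],"rotation": [0,0,8]},
    {"grip": 255,"xyz": [0,0,0],"rotation": [0,0,16]},
    {"grip": 255,"xyz": [0,0,0],"rotation": [0,0,24]},
    {"grip": 255,"xyz": [0,0,0],"rotation": [0,0,32]},
    {"grip": 255,"xyz": [0,0,0],"rotation": [0,0,40]}
  ]
}}

```text
time: 9.2
ee_pos: [0.5237, -0.1866, 0.0621]
eef_rot: [0.952, -0.305, -0.002, -0.001]
ft_force: [2.1, 0.5, -1.7]
width: 0.0353
```

Call:
{"api": "apply_moves", "payload": {
  "increments": [
    {"grip": 255,"xyz": [0,0,0],"rotation": [0,0,8]},
    {"grip": 255,"xyz": [0,0,0],"rotation": [0,0,16]},
    {"grip": 255,"xyz": [0,0,0],"rotation": [0,0,24]},
    {"grip": 255,"xyz": [0,0,0],"rotation": [0,0,32]},
    {"grip": 255,"xyz": [0,0,0],"rotation": [0,0,40]}
  ]
}}

```text
time: 9.82
ee_pos: [0.5239, -0.1869, 0.0621]
eef_rot: [0.789, -0.614, -0.001, -0.0]
ft_force: [1.1, -0.6, -0.4]
width: 0.0353
```

Run:
```python
from h import *
st();print(r.read_state()['torque']);go((.523,-.187,.062,-78))
```

```text
t 9.82 p [ 0.5239 -0.1869  0.0621] yaw -75.8 tilt 0.15 F [ 1.1 -0.6 -0.4] w 0.0353 j [ 0.49  0.36 -0.27  1.81  0.11  0.99 -1.15]
[-0.26387827 -0.2638115   0.05468037]
xyz [-0.1  0.9  0.1] rot [0.1 0.1 2.2]
```

Call:
{"api": "apply_moves", "payload": {
  "increments": [
    {"grip": 255,"xyz": [0,0,0],"rotation": [0,0,2]},
    {"grip": 255,"xyz": [0,0,0],"rotation": [0,0,2]},
    {"grip": 70,"xyz": [0,0,0],"rotation": [0,0,2]},
    {"grip": 70,"xyz": [0,0,0],"rotation": [0,0,2]},
    {"grip": 70,"xyz": [0,0,0],"rotation": [0,0,2]}
  ]
}}

```text
time: 10.45
ee_pos: [0.5238, -0.1868, 0.0621]
eef_rot: [0.779, -0.628, -0.001, 0.0]
ft_force: [0.3, -0.5, 0.9]
width: 0.0574
```

Call:
{"api": "apply_moves", "payload": {
  "increments": [
    {"grip": 70,"xyz": [0,0,-20],"rotation": [0,0,0]},
    {"grip": 70,"xyz": [0,0,-50],"rotation": [0,0,0]},
    {"grip": 70,"xyz": [0,0,-100],"rotation": [0,0,-10]},
    {"grip": 120,"xyz": [0,0,-100],"rotation": [0,0,-20]}
  ]
}}

```text
time: 10.95
ee_pos: [0.5262, -0.1875, 0.1663]
eef_rot: [0.877, -0.48, 0.002, -0.001]
ft_force: [0.3, 0.2, 0.1]
width: 0.0583
```

Run:
```python
from h import *
st()
c=cam('side'); cv2.imwrite('pics/f1.png',cv2.resize(c['img'][231:301,298:378],None,fx=9,fy=8.5,interpolation=cv2.INTER_CUBIC))
c=cam('top'); cv2.imwrite('pics/f2.png',cv2.resize(c['img'][225:285,345:395],None,fx=10,fy=10,interpolation=cv2.INTER_CUBIC))
```

```text
t 10.95 p [ 0.5262 -0.1875  0.1663] yaw -57.4 tilt 0.24 F [0.3 0.2 0.1] w 0.0583 j [ 0.54  0.25 -0.32  1.71  0.08  1.19 -0.81]
```

View pics/f1.png

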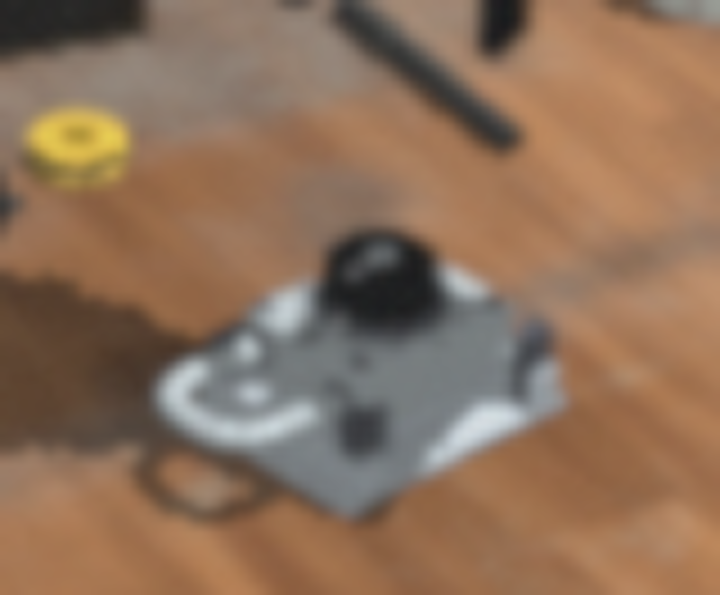

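View pics/f2.png

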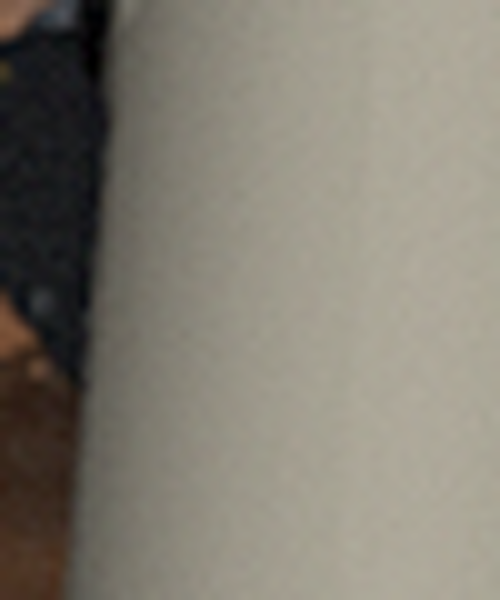

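Run:
```python
from h import *
s=cam('side')
S=lambda x,y:(298+(x+.5)/9-.5,231+(y+.5)/8.5-.5)
a=onplane(s,*S(384,250),.066)
for p in ((350,272),(354,268),(346,270)):
    d=onplane(s,*S(*p),.066)-a; print(np.degrees(np.arctan2(d[1],d[0])),np.linalg.norm(d))
print(proj(s,(.523-.0195*.974*1,-.187-.0195*.225,.066)), proj(s,(.523,-.187,.066)))
# bow pre-grasp
L=np.array([.523,-.187]); xl=np.array([np.cos(np.radians(13)),np.sin(np.radians(13))])
b=L-.079*xl; print(b); go((*b,.15,13),(*b,.033,13))
```

```text
-158.19369629643333 0.017843628764899262
-160.20889024232466 0.015084449577947037
-163.75129287898318 0.017785251093319847
[334.88430176 263.44614065] [339.8086683 261.0039341]
[ 0.44602476 -0.20477113]
xyz [-26.3  75.3  12.1] rot [ -0.    0.2 -70.9]
xyz [-26.   75.2 129.1] rot [ -0.    0.2 -70.9]
```

Seen from the side, the pointer now points from the hub (384,250) to (350,270), toward the shackle. That puts the dial about 0.1 rad from zero, within the play. Next I'll grip the bow of the shackle.

Call:
{"api": "apply_moves", "payload": {
  "increments": [
    {"grip": 155,"xyz": [-5,15,0],"rotation": [0,0,-10]},
    {"grip": 155,"xyz": [-10,30,0],"rotation": [0,0,-20]},
    {"grip": 155,"xyz": [-15,45,0],"rotation": [0,0,-30]},
    {"grip": 155,"xyz": [-20,60,0],"rotation": [0,0,-40]},
    {"grip": 155,"xyz": [-26,75,0],"rotation": [0,0,-50]}
  ]
}}

```text
time: 11.72
ee_pos: [0.4454, -0.2048, 0.1612]
eef_rot: [0.998, -0.068, -0.002, -0.001]
ft_force: [-0.3, -0.9, -0.6]
width: 0.0341
```

Run:
```python
from h import *
st();go((.446,-.2035,.10,13),(.446,-.2035,.032,13))
```

```text
t 11.72 p [ 0.4454 -0.2048  0.1612] yaw -7.8 tilt 0.27 F [-0.3 -0.9 -0.6] w 0.0341 j [ 0.7   0.12 -0.38  1.88  0.05  1.16  0.16]
xyz [ 0.7 -1.3 61.2] rot [ -0.2   0.2 -20.8]
xyz [  1.   -1.1 129.2] rot [ -0.2   0.2 -20.8]
```

Call:
{"api": "apply_moves", "payload": {
  "increments": [
    {"grip": 155,"xyz": [1,-1,10],"rotation": [0,0,-10]},
    {"grip": 155,"xyz": [1,-1,30],"rotation": [0,0,-20.8]},
    {"grip": 155,"xyz": [1,-1,60],"rotation": [0,0,-20.8]},
    {"grip": 155,"xyz": [1,-1,80],"rotation": [0,0,-20.8]},
    {"grip": 155,"xyz": [1,-1,80],"rotation": [0,0,-20.8]}
  ]
}}

```text
time: 12.35
ee_pos: [0.4448, -0.2031, 0.0794]
eef_rot: [0.994, 0.111, -0.004, -0.003]
ft_force: [0.2, -0.1, -0.2]
width: 0.0342
```

Run:
```python
from h import *
st();go((.446,-.2035,.032,13))
c=cam('side'); cv2.imwrite('pics/g1.png',cv2.resize(c['img'][221:301,298:378],None,fx=8,fy=7.5,interpolation=cv2.INTER_CUBIC))
```

```text
t 12.35 p [ 0.4448 -0.2031  0.0794] yaw 12.8 tilt 0.51 F [ 0.2 -0.1 -0.2] w 0.0342 j [ 0.7   0.22 -0.4   1.96  0.1   0.99  0.48]
xyz [ 1.4  1.  47.4] rot [-0.4  0.4 -0.2]
```

View pics/g1.png

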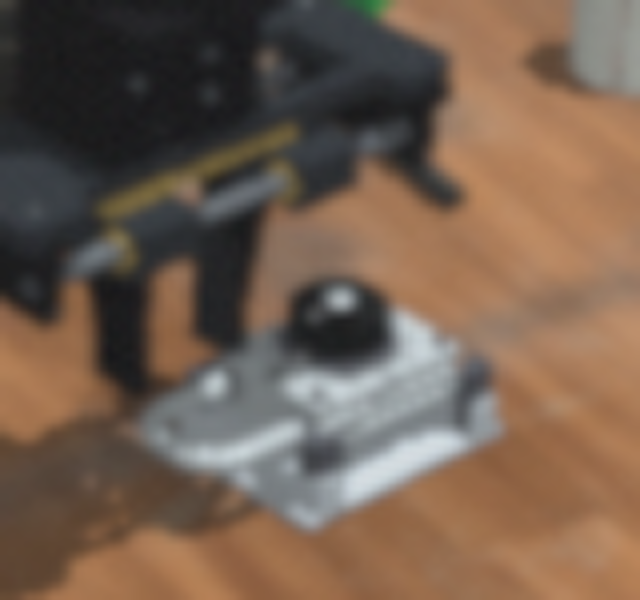

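Run:
```python
from h import *
s=cam('side')
L=np.array([.523,-.187]); xl=np.array([np.cos(np.radians(13)),np.sin(np.radians(13))])
g=lambda p:((proj(s,p)-[298,221]+.5)*[8,7.5]).round()
for d in (.0745,.079,.0835): print(d,g((*(L-d*xl),.033)))
for d in (-.017,.017,-.032,.032): print('tip now',g((*(np.array([.4448,-.2031])+d*xl),.0714)),'low',g((*(np.array([.446,-.2035])+d*xl),.024)))
```

```text
0.0745 [183. 448.]
0.079 [173. 453.]
0.0835 [164. 457.]
tip now [132. 384.] low [135. 488.]
tip now [206. 350.] low [207. 453.]
tip now [ 99. 399.] low [103. 503.]
tip now [237. 335.] low [238. 438.]
```

Call:
{"api": "apply_moves", "payload": {
  "increments": [
    {"grip": 155,"xyz": [1.5,1,16],"rotation": [0,0,0]},
    {"grip": 155,"xyz": [1.5,1,32],"rotation": [0,0,0]},
    {"grip": 155,"xyz": [1.5,1,47],"rotation": [-0.4,0.4,0]},
    {"grip": 155,"xyz": [1.5,1,47],"rotation": [-0.4,0.4,0]}
  ]
}}

```text
time: 12.95
ee_pos: [0.4466, -0.2036, 0.0328]
eef_rot: [0.994, 0.112, 0.001, 0.001]
ft_force: [-0.5, 0.4, -0.8]
width: 0.0338
```

Run:
```python
from h import *
st();go((.446,-.2035,.032,13))
c=cam('side'); cv2.imwrite('pics/g2.png',cv2.resize(c['img'][221:301,298:378],None,fx=8,fy=7.5,interpolation=cv2.INTER_CUBIC))
```

```text
t 12.95 p [ 0.4466 -0.2036  0.0328] yaw 12.8 tilt 0.1 F [-0.5  0.4 -0.8] w 0.0338 j [ 0.69  0.28 -0.39  2.    0.14  0.88  0.45]
xyz [-0.5 -0.2  0.8] rot [ 0.1 -0.1 -0.2]
```

View pics/g2.png

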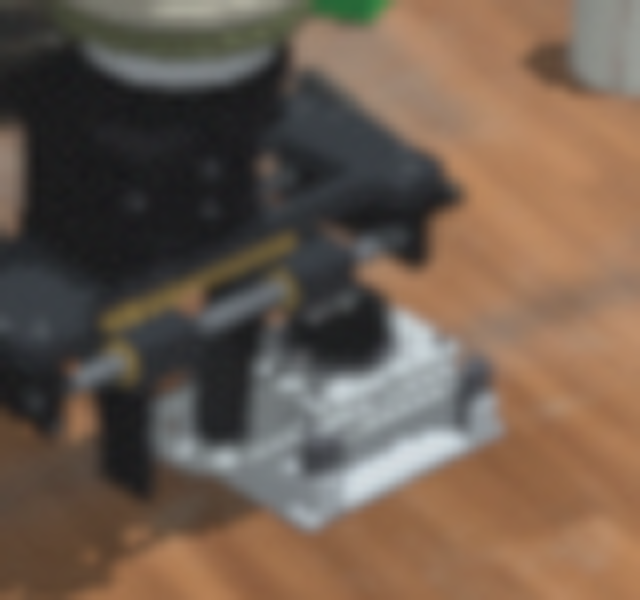

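The fingers straddle the bow without touching it. I'll close on it and check.

Call:
{"api": "apply_moves", "payload": {
  "increments": [
    {"grip": 255,"xyz": [0,0,0],"rotation": [0,0,0]},
    {"grip": 255,"xyz": [0,0,0],"rotation": [0,0,0]},
    {"grip": 255,"xyz": [0,0,0],"rotation": [0,0,0]},
    {"grip": 255,"xyz": [0,0,0],"rotation": [0,0,0]}
  ],
  "squeeze": 15
}}

```text
time: 13.5
ee_pos: [0.4471, -0.204, 0.0339]
eef_rot: [0.994, 0.112, 0.001, 0.001]
ft_force: [-1.4, -0.1, 2.0]
width: 0.0094
```

Run:
```python
from h import *
st()
```

```text
t 13.5 p [ 0.4471 -0.204   0.0339] yaw 12.8 tilt 0.18 F [-1.4 -0.1  2. ] w 0.0094 j [ 0.69  0.28 -0.39  2.    0.14  0.89  0.45]
```

Call:
{"api": "apply_moves", "payload": {
  "increments": [
    {"grip": 255,"xyz": [-5,0,0],"rotation": [0,0,0]},
    {"grip": 255,"xyz": [-11,0,0],"rotation": [0,0,0]},
    {"grip": 255,"xyz": [-17,0,0],"rotation": [0,0,0]},
    {"grip": 255,"xyz": [-22,0,0],"rotation": [0,0,0]},
    {"grip": 255,"xyz": [-22,0,0],"rotation": [0,0,0]}
  ]
}}

```text
time: 14.12
ee_pos: [0.4248, -0.2091, 0.0338]
eef_rot: [0.994, 0.112, 0.001, 0.001]
ft_force: [-1.4, -0.2, 2.6]
width: 0.0086
```

Run:
```python
from h import *
st()
c=cam('side'); cv2.imwrite('pics/g3.png',cv2.resize(c['img'][221:301,298:378],None,fx=8,fy=7.5,interpolation=cv2.INTER_CUBIC))
```

```text
t 14.12 p [ 0.4248 -0.2091  0.0338] yaw 12.8 tilt 0.13 F [-1.4 -0.2  2.6] w 0.0086 j [ 0.72  0.25 -0.39  2.04  0.12  0.88  0.48]
```

View pics/g3.png

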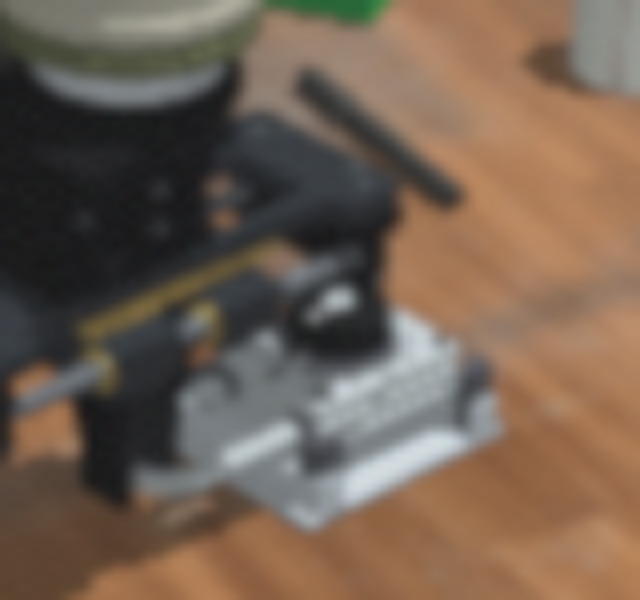

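The shackle has come out, now ending near (150,490). I'll pull a little further to check the stop.

Call:
{"api": "apply_moves", "payload": {
  "increments": [
    {"grip": 255,"xyz": [-2,0,0],"rotation": [0,0,0]},
    {"grip": 255,"xyz": [-2,0,0],"rotation": [0,0,0]}
  ]
}}

```text
time: 14.42
ee_pos: [0.4244, -0.2096, 0.0342]
eef_rot: [0.994, 0.112, 0.002, 0.001]
ft_force: [7.6, 1.3, -2.3]
width: 0.0092
```

Run:
```python
from h import *
st()
```

```text
t 14.43 p [ 0.4244 -0.2096  0.0342] yaw 12.8 tilt 0.27 F [ 7.6  1.3 -2.3] w 0.0092 j [ 0.72  0.24 -0.39  2.04  0.12  0.87  0.49]
```

The force rose at the stop, so the shackle is fully open. I'll release it, rise, and turn to take the lock across its sides.

Call:
{"api": "apply_moves", "payload": {
  "increments": [
    {"grip": 155,"xyz": [2,0,0],"rotation": [0,0,0]},
    {"grip": 155,"xyz": [2,0,0],"rotation": [0,0,0]},
    {"grip": 155,"xyz": [2,0,0],"rotation": [0,0,0]},
    {"grip": 155,"xyz": [2,0,-40],"rotation": [0,0,0]},
    {"grip": 155,"xyz": [2,0,-90],"rotation": [0,0,0]}
  ]
}}

```text
time: 15.05
ee_pos: [0.425, -0.2086, 0.1244]
eef_rot: [0.994, 0.112, 0.001, 0.001]
ft_force: [0.3, -0.4, 0.9]
width: 0.0338
```

Call:
{"api": "apply_moves", "payload": {
  "increments": [
    {"grip": 0,"xyz": [25,0,-20],"rotation": [0,0,10]},
    {"grip": 0,"xyz": [50,0,-20],"rotation": [0,0,20]},
    {"grip": 0,"xyz": [75,0,-20],"rotation": [0,0,30]},
    {"grip": 0,"xyz": [100,0,-20],"rotation": [0,0,40]},
    {"grip": 0,"xyz": [100,0,-20],"rotation": [0,0,50]}
  ]
}}

```text
time: 15.68
ee_pos: [0.5236, -0.1854, 0.1441]
eef_rot: [0.947, -0.321, 0.001, -0.0]
ft_force: [-0.3, -0.1, 0.2]
width: 0.0764
```

Run:
```python
from h import *
st();go((.523,-.187,.13,-77))
c=cam('side','h0.png'); cv2.imwrite('pics/h1.png',cv2.resize(c['img'][231:301,298:378],None,fx=9,fy=8.5,interpolation=cv2.INTER_CUBIC))
```

```text
t 15.68 p [ 0.5236 -0.1854  0.1441] yaw -37.4 tilt 0.1 F [-0.3 -0.1  0.2] w 0.0764 j [ 0.57  0.27 -0.36  1.74  0.1   1.15 -0.47]
xyz [ 0.5  1.7 14.1] rot [-0.1 -0.1 39.6]
```

View pics/h1.png

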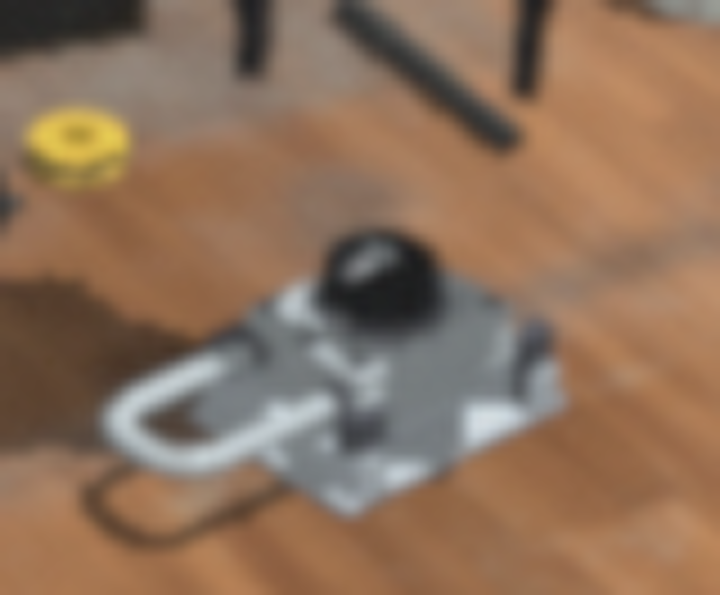

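The shackle is clearly out, with its bow at (105,420), well past where it was before. I'll finish the turn and descend over the lock.

Call:
{"api": "apply_moves", "payload": {
  "increments": [
    {"grip": 0,"xyz": [0.5,1.5,10],"rotation": [0,0,10]},
    {"grip": 0,"xyz": [0.5,1.5,20],"rotation": [0,0,20]},
    {"grip": 0,"xyz": [0.5,1.5,30],"rotation": [0,0,30]},
    {"grip": 0,"xyz": [0.5,1.5,40],"rotation": [0,0,39.6]},
    {"grip": 0,"xyz": [0.5,1.5,40],"rotation": [0,0,39.6]}
  ]
}}

```text
time: 16.35
ee_pos: [0.5215, -0.1873, 0.1034]
eef_rot: [0.781, -0.625, -0.0, 0.0]
ft_force: [-0.1, -0.3, 0.5]
width: 0.0871
```

Run:
```python
from h import *
st();go((.523,-.187,.024,-77))
```

```text
t 16.35 p [ 0.5215 -0.1873  0.1034] yaw -77.4 tilt 0.03 F [-0.1 -0.3  0.5] w 0.0871 j [ 0.49  0.3  -0.26  1.79  0.09  1.06 -1.16]
xyz [ 0.  -1.6 79.4] rot [ 0.   0.  -0.4]
```

Call:
{"api": "apply_moves", "payload": {
  "increments": [
    {"grip": 0,"xyz": [0,-1.5,25],"rotation": [0,0,-0.4]},
    {"grip": 0,"xyz": [0,-1.5,50],"rotation": [0,0,-0.4]},
    {"grip": 0,"xyz": [0,-1.5,65],"rotation": [0,0,-0.4]},
    {"grip": 0,"xyz": [0,-1.5,79],"rotation": [0,0,-0.4]},
    {"grip": 0,"xyz": [0,-1.5,79],"rotation": [0,0,-0.4]}
  ]
}}

```text
time: 16.98
ee_pos: [0.5224, -0.1869, 0.0238]
eef_rot: [0.783, -0.622, -0.001, 0.0]
ft_force: [-0.3, -0.4, 1.5]
width: 0.0869
```

Run:
```python
from h import *
st();go((.523,-.187,.024,-77))
c=cam('side'); cv2.imwrite('pics/i1.png',cv2.resize(c['img'][221:301,298:378],None,fx=8,fy=7.5,interpolation=cv2.INTER_CUBIC))
```

```text
t 16.98 p [ 0.5224 -0.1869  0.0238] yaw -76.9 tilt 0.11 F [-0.3 -0.4  1.5] w 0.0869 j [ 0.48  0.4  -0.25  1.84  0.12  0.91 -1.18]
xyz [ 0.2 -0.5 -0.2] rot [0.1 0.1 0.1]
```

View pics/i1.png

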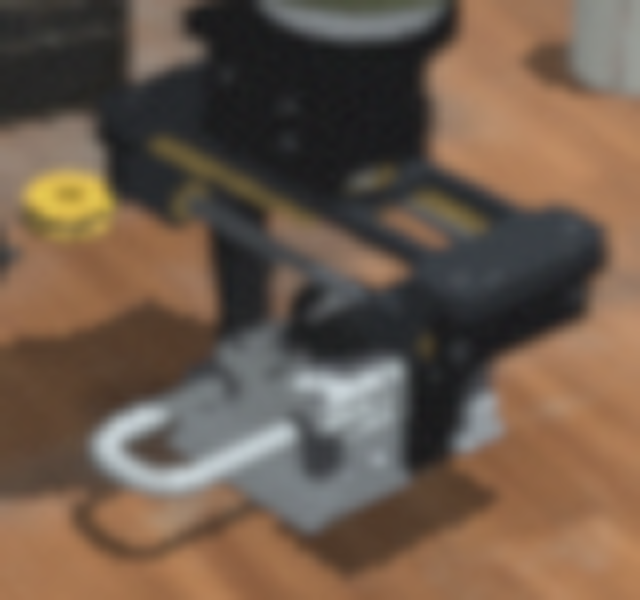

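The fingers stand either side of the body between the posts. I'll close on it.

Call:
{"api": "apply_moves", "payload": {
  "increments": [
    {"grip": 255,"xyz": [0,0,0],"rotation": [0,0,0]},
    {"grip": 255,"xyz": [0,0,0],"rotation": [0,0,0]},
    {"grip": 255,"xyz": [0,0,0],"rotation": [0,0,0]},
    {"grip": 255,"xyz": [0,0,0],"rotation": [0,0,0]},
    {"grip": 255,"xyz": [0,0,0],"rotation": [0,0,0]}
  ],
  "squeeze": 40
}}

```text
time: 17.65
ee_pos: [0.5231, -0.187, 0.0247]
eef_rot: [0.783, -0.622, -0.0, 0.0]
ft_force: [-1.1, -0.2, 2.5]
width: 0.0555
```

Run:
```python
from h import *
st()
```

```text
t 17.65 p [ 0.5231 -0.187   0.0247] yaw -76.9 tilt 0.03 F [-1.1 -0.2  2.5] w 0.0555 j [ 0.48  0.4  -0.25  1.84  0.12  0.91 -1.18]
```

Call:
{"api": "apply_moves", "payload": {
  "increments": [
    {"grip": 255,"xyz": [0,0,-15],"rotation": [0,0,0]},
    {"grip": 255,"xyz": [0,0,-40],"rotation": [0,0,0]},
    {"grip": 255,"xyz": [0,0,-80],"rotation": [0,0,0]},
    {"grip": 255,"xyz": [0,0,-135],"rotation": [0,0,0]},
    {"grip": 255,"xyz": [0,0,-135],"rotation": [0,0,0]}
  ]
}}

```text
time: 18.27
ee_pos: [0.5252, -0.1877, 0.1648]
eef_rot: [0.783, -0.622, 0.003, -0.001]
ft_force: [-0.3, -0.4, -5.3]
width: 0.0555
```

Run:
```python
from h import *
np.set_printoptions(precision=4,suppress=True)
st()
t=cam('top');s=cam('side','side2.png')
e=lambda x,y:(160+(x+.5)/5-.5,190+(y+.5)/5-.5)
C=np.array([onplane(t,*e(*p),.064) for p in ((165,196),(530,212),(518,478),(142,464))]);print(C)
m=C.mean(0);f=lambda d:np.degrees(np.arctan2(d[1],d[0]))
print(m,f(C[0]-C[1])-90,f(C[3]-C[2])-90,f(C[0]-C[3]),f(C[1]-C[2]))
for p in ((335,508),(335,500)): print('staple',onplane(t,*e(*p),.024))
print(tri([(t,*e(335,508)),(s,240+93.5/4-.5,160+255.5/4-.5)]))
cv2.imwrite('pics/j1.png',cv2.resize(s['img'][150:300,220:420],(800,600)))
```

```text
t 18.27 p [ 0.5252 -0.1877  0.1648] yaw -76.9 tilt 0.41 F [-0.3 -0.4 -5.3] w 0.0555 j [ 0.49  0.24 -0.27  1.72  0.07  1.18 -1.14]
[[0.6024 0.2657 0.064 ]
 [0.5777 0.0776 0.064 ]
 [0.4396 0.092  0.064 ]
 [0.4632 0.2817 0.064 ]]
[0.5207 0.1792 0.064 ] -7.4943085766438315 -7.087941482351624 -6.580733762120071 -5.9595294582646465
staple [0.438  0.1925 0.024 ]
staple [0.4422 0.1923 0.024 ]
[0.4387 0.1914 0.0277]
```

View pics/j1.png

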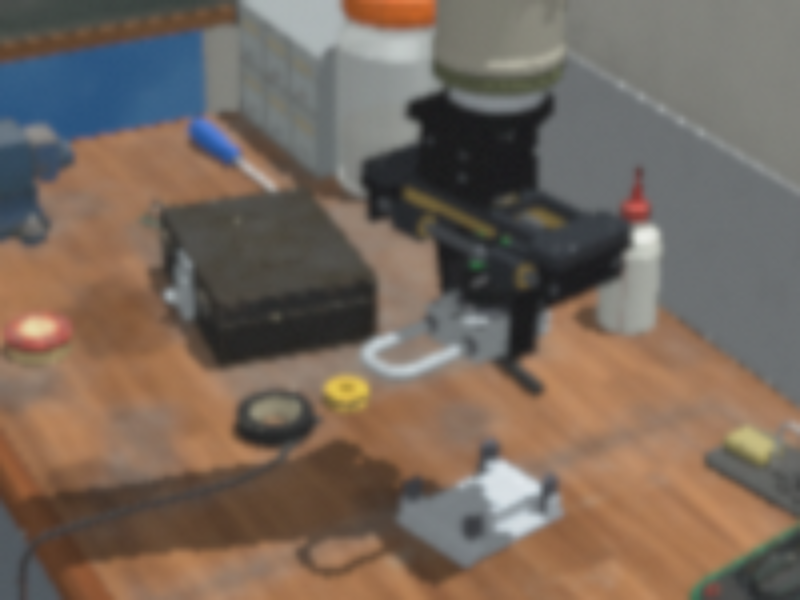

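The lock is lifted level with the shackle open at (400,355), and the dock has stayed in place. I'll carry it over to the staple.

Run:
```python
from h import *
st();go((.5155,.208,.165,-77))
```

```text
t 18.38 p [ 0.5226 -0.1871  0.1598] yaw -76.9 tilt 0.04 F [ 0.1 -0.4 -4.9] w 0.0557 j [ 0.49  0.25 -0.27  1.73  0.07  1.18 -1.14]
xyz [-386.4  -82.5   -5.2] rot [0.  0.  0.1]
```

Call:
{"api": "apply_moves", "payload": {
  "increments": [
    {"grip": 255,"xyz": [-25,-5,0],"rotation": [0,0,0]},
    {"grip": 255,"xyz": [-70,-15,0],"rotation": [0,0,0]},
    {"grip": 255,"xyz": [-115,-25,0],"rotation": [0,0,0]},
    {"grip": 255,"xyz": [-160,-34,0],"rotation": [0,0,0]},
    {"grip": 255,"xyz": [-200,-43,0],"rotation": [0,0,0]}
  ]
}}

```text
time: 19.0
ee_pos: [0.5176, 0.0191, 0.158]
eef_rot: [0.783, -0.622, -0.002, 0.001]
ft_force: [1.4, -0.5, -5.7]
width: 0.0556
```

Run:
```python
from h import *
st();go((.5155,.208,.160,-77))
```

```text
t 19.0 p [0.5176 0.0191 0.158 ] yaw -76.9 tilt 0.25 F [ 1.4 -0.5 -5.7] w 0.0556 j [ 0.25  0.18 -0.42  1.81  0.08  1.16 -1.53]
xyz [-184.5  -40.8   -2. ] rot [0.2 0.1 0.1]
```

Call:
{"api": "apply_moves", "payload": {
  "increments": [
    {"grip": 255,"xyz": [-40,-9,0],"rotation": [0,0,0]},
    {"grip": 255,"xyz": [-80,-18,0],"rotation": [0,0,0]},
    {"grip": 255,"xyz": [-120,-27,0],"rotation": [0,0,0]},
    {"grip": 255,"xyz": [-160,-35,0],"rotation": [0,0,0]},
    {"grip": 255,"xyz": [-184,-41,0],"rotation": [0.2,0.1,0]}
  ]
}}

```text
time: 19.62
ee_pos: [0.514, 0.2094, 0.156]
eef_rot: [0.784, -0.621, -0.001, 0.002]
ft_force: [0.9, -0.5, -5.3]
width: 0.0556
```

Run:
```python
from h import *
st();go((.5155,.208,.116,-77))
```

```text
t 19.62 p [0.514  0.2094 0.156 ] yaw -76.8 tilt 0.25 F [ 0.9 -0.5 -5.3] w 0.0556 j [-0.01  0.28 -0.53  1.72  0.15  1.19 -1.92]
xyz [ 1.7 -1.3 40. ] rot [ 0.3 -0.   0.2]
```

Call:
{"api": "apply_moves", "payload": {
  "increments": [
    {"grip": 255,"xyz": [1.5,-1,15],"rotation": [0.2,0,0]},
    {"grip": 255,"xyz": [1.5,-1,30],"rotation": [0.2,0,0]},
    {"grip": 255,"xyz": [1.5,-1,40],"rotation": [0.2,0,0]},
    {"grip": 255,"xyz": [1.5,-1,40],"rotation": [0.2,0,0]},
    {"grip": 255,"xyz": [1.5,-1,40],"rotation": [0.2,0,0]}
  ]
}}

```text
time: 20.25
ee_pos: [0.5155, 0.2078, 0.1164]
eef_rot: [0.784, -0.621, 0.0, 0.0]
ft_force: [-0.4, 0.2, -3.9]
width: 0.0555
```

Run:
```python
from h import *
st()
s=cam('side','k0.png');t=cam('top','k2.png')
cv2.imwrite('pics/k1.png',cv2.resize(s['img'][150:270,220:380],(800,600),interpolation=cv2.INTER_CUBIC))
g=lambda p:((proj(s,p)-[220,150]+.5)*5).round()
print('staple',g((.4375,.19,.024)),'loop exp',g((.4375,.19,.124)),'bow end',g((.4375-.0255*.974,.19-.0255*.225,.124)))
st()
```

```text
t 20.25 p [0.5155 0.2078 0.1164] yaw -76.8 tilt 0.03 F [-0.4  0.2 -3.9] w 0.0555 j [-0.02  0.32 -0.53  1.76  0.18  1.11 -1.94]
staple [214. 376.] loop exp [206. 244.] bow end [175. 255.]
t 20.35 p [0.5156 0.2081 0.1166] yaw -76.8 tilt 0.02 F [ 0.1  0.6 -4.1] w 0.056 j [-0.02  0.32 -0.53  1.76  0.18  1.11 -1.94]
```

View pics/k1.png

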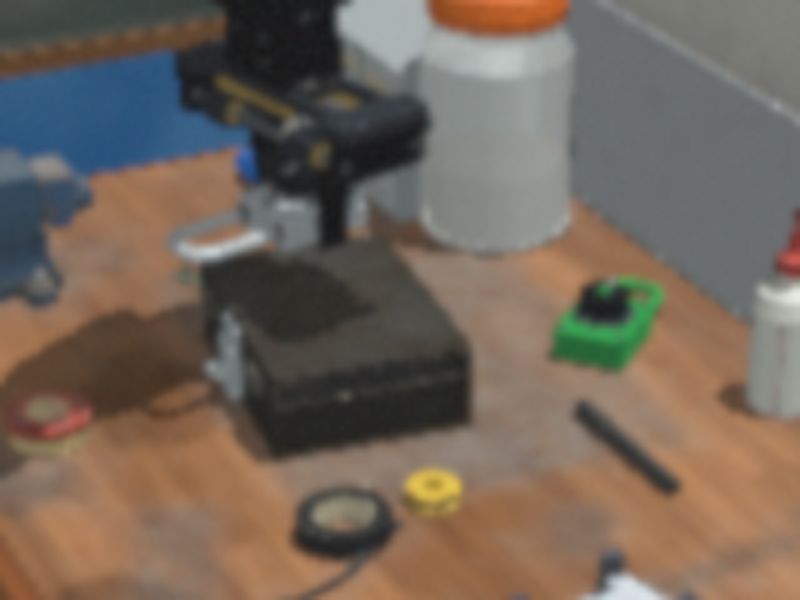

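View pics/k2.png

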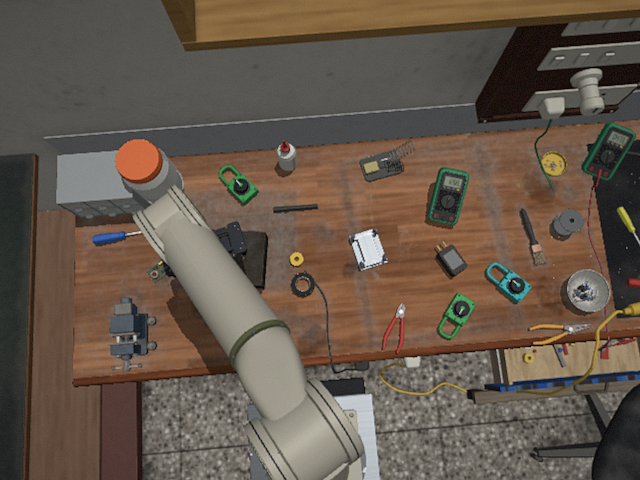

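The bow end appears at (170,242), against a predicted (175,255), so it sits within about 1 cm of the target above the staple at (214,370). The lid is shut, the bystanders look unmoved, and the arm is still. I'll hand the job in.

Run:
```python
from h import *
st(); print(r.close_job()); st()
```

```text
t 20.35 p [0.5156 0.2081 0.1166] yaw -76.8 tilt 0.02 F [ 0.1  0.6 -4.1] w 0.056 j [-0.02  0.32 -0.53  1.76  0.18  1.11 -1.94]
the job is handed in; nothing more can be done
None
the job is handed in; nothing more can be done
```

I did all the steps in order and handed the job in at 20.4 s of the 64 s. No verdict was reported.

- **Lid:** I pushed it shut and pressed it down. The fingers stopped on it at 64 mm, and the depth image put its top at 61–68 mm.
- **Dial:** I turned it about 123° clockwise. Afterwards the side view showed the pointer within about 0.1 rad of the long mark. That reading was coarse, but the shackle then came free.
- **Shackle:** I pulled it about 22–23 mm. The force rose to about 8 N when I tugged again at the stop, and it looked fully open in the pictures.
- **Lock:** It was lifted straight up and is held across its sides at a 40 N squeeze, with the fingers 56 mm apart. The gripper was steady and tilted under 0.1°.
- **Loop position:** By calculation the loop is above the staple, about 0.10 m up. In the last side view the bow end was about 3 pixels (roughly 8 mm) higher than predicted. That is inside the tolerance and I did not correct it.
- **Bystanders:** I only compared pictures by eye. All looked unmoved except the circuit module, which the arm partly hid in the last top view; nothing was moved near it.

Two early push commands were refused for missing a rotation entry. They moved nothing, and I sent the push again with the entry filled in.

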